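# Stop the induction hob rocking with a wedge

## Robot

A 6-joint arm with a two-finger parallel gripper is mounted at the origin on the work surface. World frame = base frame: x ahead of the robot, y to its left, z up, the work surface at z = 0. Lengths are in m, angles in rad, forces in N, time in s.
With the tool pointing down it reaches from about 0.325 to 0.85 m from the base axis. Payload 15.5 kg.
Tool frame: the origin (TCP) lies between the finger pads; the fingertips stand ahead of it and the grasp point (between the pads) lies 3 mm ahead of it (r.tip_extent is the z of the fingertips in the tool frame, in m); z points along the fingers, y is the direction in which the jaws open and shut (so a half turn about z gives the same grasp; the last joint's range is limited). The gripper opens to 91 mm and grips with 3 to 60 N. Pads are 32 mm wide; open, the fingers measure 118 mm over their backs; the gripper's body (76 mm by 178 mm) begins 60 mm behind the grasp point.
Start: joints at [-1.379, 0.494, 1.345, -0, 1.302, -0.096], TCP at [0.177, -0.599, 0.236] pointing down, gripper open.
Joint ranges: [-2.91, 2.91], [-0.82, 2.16], [0.22, 2.67], [-1.22, 4.37], [0.12, 2.79], [-3.08, 3.08]. Speed limits (rad/s): [1.89, 1.89, 2.57, 3.01, 3.01, 3.01].

## Interface

Orientations are given as a unit quaternion [x, y, z, w].
In Python, from rig import r gives the robot as it stands.
- The arm moves only by the tool play_rows, never from a script. Its argument "series" is a list that holds one entry, the list of rows, each a list of 7 numbers: the shift along the tool's x, y, z in cm, then the turn, a rotation vector about the tool's x, y, z in rad, then the opening in per cent of the stroke, from 0 (shut) to 100 (fully open). A call has 1 to 8 rows; each row shifts and turns the commanded pose from where the row before left it, along the tool's axes as they then stand; what a row does not reach is not made up. A row lasts 1/8 s, in which the tool goes at most 62.5 mm and 10.7 degrees, less where a joint would pass 70% of its speed; a pose out of reach is approached as far as the arm can. A call is refused whole if a number of a shift passes 6.25 or a number of a turn 0.188, either way. A call with a gripper value outside its range is refused whole. The fingers move at their own pace and stop on an object; "newtons" is the grip in N (left out, the last holds). Time passes only in rows, so rows that do not move let the fingers close. It gives the time, the measured TCP pose, the force and the opening at its end, in the units of the state.
- r.sense(): the state, without advancing time (a new reading comes with each control period).
- r.grab_frame(name): name is "side" or "top" or "wrist"; returns (picture, depth): 384x512x3 uint8, red, green, blue; 384x512 float32, m along the optical axis (not along the pixel's ray), 0 where there is no reading.
- r.get_calibration(name): a dict with "fx", "fy", "cx", "cy" (pixels), "origin" and "attitude" of the camera in the world. Camera axes: x right, y down, z forward; pixel columns grow to the right and rows downward; lengths in m; the calibration is good to about 2 mm. A picture is of the moment at which its call begins: read the wrist's pose just before it. get_calibration takes no time and is no camera call; for the wrist camera it gives the pose at the moment of the call.
- r.close_job(): hands the job in, once; it reports no verdict.
The state is a dict: "time": time; "joints": joint angles; "dq": joint speeds; "effort": joint torques, N m; "tool_pos": TCP position; "orientation": TCP orientation; "ft_force": force on the tool from outside, world axes, zero at the start; "torque": the same for the moment, N m; "grip_width": finger opening in m.
Only numpy, scipy, OpenCV 4.12 (cv2) and the standard library are available. Lean on these libraries where they do the work, as an engineer would, in place of code of your own. Each camera call takes 0.05 s, during which the arm holds its last target.

## Task

The portable induction hob rocks because its foot under the white dot is screwed in too far. Without picking anything up, push the orange wedge, thin end first, under that foot until the hob stands level and no longer rocks, without shoving the hob along or jacking it up, and leave the other things alone. Test it with the fingertips: press down on the white dot with about 10 N, and finish while still holding that press, the hob standing firm and level.

Things in the scene. Friction and masses are not known exactly. Their poses are not given: they have to be found in the camera images.
- hob: portable induction hob, 240 x 280 mm (x by y), black glass top 60 mm up, aluminium case, underside 18 mm up; 2 to 3 kg, loose, on four rubber feet of 24 mm diameter at x +-90, y +-115 mm. Origin: centre of its footprint at worktop level; +x is its far side, +y its left side, +z up. It rests level on three feet; pressed over the short foot it tips at about 3 to 5 N
- foot_spot (a point): spot at (-90, +115, 0) mm in the hob's frame, straight under the centre of the short foot, 25 mm in from the hob's left side, at worktop level. This screw foot ends 4 to 9 mm above the worktop (how much is not known), so the hob rocks by that much at this corner
- hob_corner (a point): the white printed dot (24 mm wide) on the glass top at (-90, +115, +60) mm in the hob's frame, straight above the short foot: the place to press; 60 mm above the worktop while the hob stands level
- wedge: orange rubber wedge, 110 mm long (x), 60 wide (y), 0.13 kg, flat on the worktop left of the hob, thin end (+x) roughly towards the short foot. Ramp rises evenly from 2 mm at the thin end to 13 mm over 91 mm; behind it an upright heel 20 mm long, 25 mm high, rear face at x = -55 mm. Origin: centre of underside. It slides at about 1 N; once the ramp meets the foot this rises steeply, to 10 N or so
- wedge_tip (a point): middle of the wedge's thin edge, at its underside (x = +55 mm on the wedge)
- canister_tall: matt black kitchen canister with steel handle on its lid, 104 mm wide, 178 mm high, standing by, not part of the job; origin at the centre of its underside
- canister_short: matt black kitchen canister, 94 mm wide, 148 mm high, standing by, not part of the job; origin at the centre of its underside
- mug: white mug, 80 mm wide, 90 mm high, standing by, not part of the job; origin at the centre of its underside
- jar: amber glass jar with a steel lid, 70 mm wide, 100 mm high, standing by, not part of the job; origin at the centre of its underside
- spatula: wooden-handled kitchen spatula lying flat, 260 mm long, standing by, not part of the job; origin at the centre of its underside
- timer: white round kitchen timer, 66 mm wide, 46 mm high, standing by, not part of the job; origin at the centre of its underside
- candle: candle in a glass, 70 mm wide, 75 mm high, standing by, not part of the job; origin at the centre of its underside
Mind the look-alikes: they are no part of the job. Of the things that look like the wedge, take the one that is farthest from the robot's base at the start.

How it is judged:
At the end, for the whole second after the job is handed in: Fingers press the hob with 4 to 40 N within 50 mm of the white dot and hold; the wedge, not touched, carries the foot (over 0.8 N, thin edge within 80 mm of the spot under it); under that press the hob is level within 0.012 rad (1.7 mm at the foot) and at rest (contact force between the fingers and hob between 4 and 40 N and horizontal distance between the grasp point and hob_corner below 0.05 m and contact force between wedge and hob above 0.8 N and angle between hob's own z axis and vertical below 0.012 rad and angular speed of hob below 0.05 rad/s and horizontal distance between wedge_tip and foot_spot below 0.08 m and contact force between the fingers and wedge below 0.2 N and linear speed of wedge below 0.01 m/s); the arm keeps its last pose, push and grip.
It fails at once if the wedge is picked up (its underside raised over 15 mm) (height (world z) of wedge above 0.015 m).
It fails at once if the hob is shoved over 25 mm along the worktop or lifted (distance of hob from where it was at the start of the episode above 0.025 m).
It fails at once if the hob is tipped over 0.12 rad (angle between hob's own z axis and vertical above 0.12 rad).
It fails at once if another thing on the worktop is moved over 30 mm (distance of any of canister_tall, canister_short, mug, jar, spatula, timer, candle from where it was at the start of the episode above 0.03 m).
It also fails if it takes over 48 s, if anything falls off the work surface, if the arm or the gripper's body presses on something with over 40 N, if the wrist force passes 120 N, or if a joint passes its speed limit or range.

## Working session

There is one attempt and no reset: what is moved stays moved. The work goes in short steps, Python scripts to look and compute and a tool call to move; the robot and the scene stay as the last step left them, time stands still between calls to the robot, and variables do not carry over. Pictures are saved under pics/ and viewed, and the job is handed in when it is done.

Besides the shell and the picture viewer there is one more tool, called after "Request:" as name(argument=value, ...), one argument or row to a line, values as JSON. play_rows: Moves the arm, as the interface text tells. Its arguments: {"type":"object","properties":{"series":{"type":"array","items":{"type":"array","items":{"type":"array","items":{"type":"number"}}}},"newtons":{"type":"number"}},"required":["series"]}

```bash
ls; mkdir -p pics; python3 - <<'E'
from rig import r
import cv2
print(r.sense(), r.tip_extent)
for n in ("side","top"):
    p,d=r.grab_frame(n); cv2.imwrite(f"pics/{n}0.png",p[:,:,::-1]); print(n,r.get_calibration(n))
E
```

```text
pics
{'time': 0.0, 'joints': array([-1.37949200e+00,  4.94179686e-01,  1.34618313e+00, -1.96801202e-06,
        1.30253765e+00, -9.55266852e-02]), 'dq': array([-4.90421529e-05, -1.21578900e-04,  9.36661600e-04, -1.02506791e-03,
       -8.54754980e-04, -5.27416891e-04]), 'effort': array([-3.06117756e-03, -8.78828073e+01, -3.81852865e+01,  7.05148978e-02,
        5.33847220e-02, -1.48051831e-04]), 'tool_pos': array([ 0.17673237, -0.59908028,  0.23532283]), 'orientation': array([ 9.89733362e-01,  1.42924613e-01, -3.22503975e-05, -6.53111397e-04]), 'ft_force': array([ 0.11146767, -0.16694771,  0.40412558]), 'torque': array([ 0.02197683, -0.04669731, -0.01375467]), 'grip_width': 0.09122204240351182} 0.022
side {'fx': 482.7059914257786, 'fy': 482.7059914257786, 'cx': 257.8274650880012, 'cy': 191.97056853258718, 'origin': array([0.07692878, 0.90849347, 1.27434117]), 'attitude': array([-0.19817245,  0.92096726, -0.32778175,  0.07145705])}
top {'fx': 451.5110217275937, 'fy': 451.5110217275937, 'cx': 254.60478071804562, 'cy': 192.65323936853147, 'origin': array([ 0.33911687, -0.00167017,  1.41400229]), 'attitude': array([ 0.70656962, -0.70550077,  0.03773332, -0.04005297])}
```

View pics/top0.png

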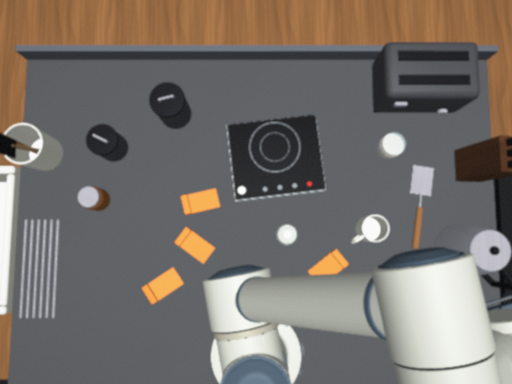

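View pics/side0.png

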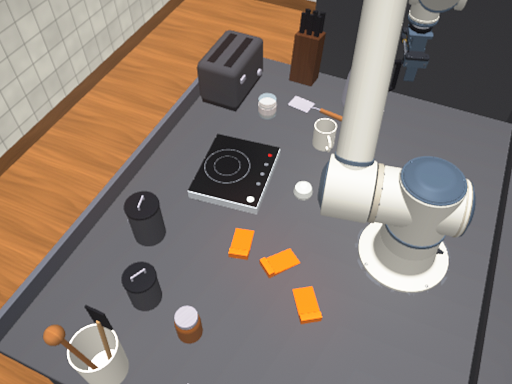

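The side view shows the white dot at (250,199) and the nearest orange block at (241,243). In the top view the hob is at about (276,157) with its white dot at (242,190).

Wedge candidates in the top view are A (200,201), B (195,245), C (163,285) and D (328,264). The base projects to about (254,300), so A is farthest and sits left of the dot. I'll measure all four and check A in a crop.

```bash
cat > h.py <<'E'
from rig import r
import cv2, numpy as np
from scipy.spatial.transform import Rotation as R
def cloud(n):
    c=r.get_calibration(n); p,d=r.grab_frame(n)
    v,u=np.mgrid[:384,:512]
    P=np.stack([(u-c['cx'])/c['fx']*d,(v-c['cy'])/c['fy']*d,d],-1)
    W=P@R.from_quat(c['attitude']).as_matrix().T+c['origin']
    return p,d,W
def pixz(n,u,v,z):
    c=r.get_calibration(n); M=R.from_quat(c['attitude']).as_matrix()
    k=M@np.array([(u-c['cx'])/c['fx'],(v-c['cy'])/c['fy'],1]); return c['origin']+k*(z-c['origin'][2])/k[2]
def wp(n,X):
    c=r.get_calibration(n); M=R.from_quat(c['attitude']).as_matrix()
    k=M.T@(np.asarray(X)-c['origin']); return k[0]/k[2]*c['fx']+c['cx'],k[1]/k[2]*c['fy']+c['cy']
E
python3 - <<'E'
from h import *
for n in("top","side"):
    p,d,W=cloud(n)
    m=cv2.inRange(cv2.cvtColor(p,cv2.COLOR_RGB2HSV),(5,150,120),(25,255,255))
    k,l,s,c=cv2.connectedComponentsWithStats(m)
    for i in range(1,k):
        if s[i,4]<150: continue
        w=W[l==i]; w=w[np.isfinite(w).all(1)]; rect=cv2.minAreaRect((w[:,:2]*1000).astype(np.float32))
        print(n,c[i].round(),s[i,4],rect,'z',np.percentile(w[:,2],[2,50,98]).round(4),'dist',np.hypot(*w[:,:2].mean(0)).round(3))
        hi=w[w[:,2]>0.018]; print('  heel',hi.mean(0).round(4) if len(hi) else 0, 'mean',w.mean(0).round(4))
    u,v=(242,190) if n=='top' else (250,199)
    g=p[v-10:v+11,u-10:u+11].min(2).astype(float); mm=(g>190)
    yy,xx=np.nonzero(mm); print('dot',xx.mean()+u-10,yy.mean()+v-10,len(xx),pixz(n,xx.mean()+u-10,yy.mean()+v-10,.06))
    cr=p[95:265,140:340] if n=='top' else p[120:290,170:340]
    cv2.imwrite(f"pics/{n}_crop.png",cv2.resize(cr[:,:,::-1],None,fx=3.4,fy=3.4,interpolation=cv2.INTER_CUBIC))
E
```

```text
top [200. 201.] 677 ((438.9007263183594, 103.42684936523438), (269.5696716308594, 106.4942626953125), 68.04214477539062) z [0.0001 0.0098 0.0305] dist 0.497
  heel [0.4515 0.204  0.0966] mean [0.4659 0.172  0.0262]
top [194. 245.] 693 ((318.9416198730469, 126.74403381347656), (242.2613983154297, 94.33140563964844), 77.65392303466797) z [0.0001 0.0099 0.0297] dist 0.382
  heel [0.3581 0.2197 0.0464] mean [0.3324 0.1888 0.0156]
top [329. 264.] 558 ((286.921630859375, -138.2943878173828), (280.66241455078125, 82.40573120117188), 85.4542465209961) z [0.0015 0.0112 0.03  ] dist 0.355
  heel [ 0.2942 -0.2486  0.0563] mean [ 0.2744 -0.2252  0.0208]
top [162. 285.] 729 ((273.5962219238281, 173.40118408203125), (64.20992279052734, 368.3053894042969), 30.407913208007812) z [-0.0002  0.01    0.0298] dist 0.353
  heel [0.1891 0.3116 0.0632] mean [0.2091 0.284  0.0192]
dot 241.31372549019608 189.7843137254902 51 [0.49740468 0.04305243 0.06      ]
side [118. 124.] 26172 ((1426.71630859375, -551.9898681640625), (1619.0740966796875, 3632.953125), 18.723527908325195) z [-0.7638 -0.7483 -0.7302] dist 
[... 524 characters left out ...]
 ((130.36404418945312, 561.9871826171875), (88.55513763427734, 695.5902709960938), 16.021869659423828) z [-0.0001  0.0095  0.0283] dist 0.358
  heel [0.1825 0.337  0.0551] mean [0.2069 0.2924 0.018 ]
side [ 53. 335.] 314 ((363.3254089355469, 798.4534301757812), (40.09446716308594, 612.3070068359375), 72.72854614257812) z [0.2898 0.3044 0.3136] dist 0.956
  heel [0.6341 0.715  0.3065] mean [0.6341 0.715  0.3065]
side [ 18. 373.] 882 ((734.067626953125, 771.074462890625), (113.88255310058594, 1337.868896484375), 83.0541000366211) z [-0.7613 -0.7495 -0.7378] dist 1.443
  heel [0.0769 0.9085 1.2743] mean [ 1.2635  0.6967 -0.7451]
dot 250.82278481012656 202.0 79 [0.49014595 0.05357982 0.06      ]
```

View pics/top_crop.png

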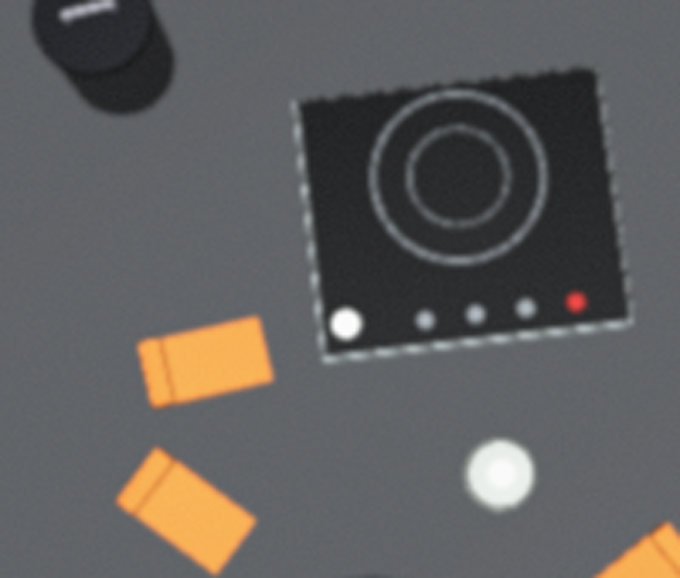

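View pics/side_crop.png

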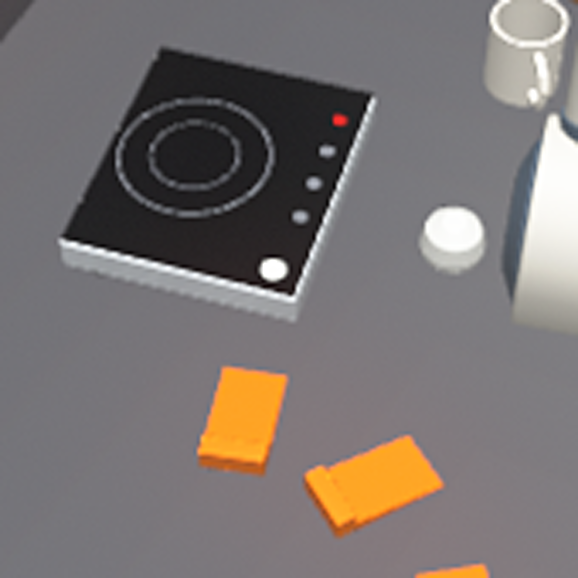

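The crop confirms A is the right block: heel at the left (crop (150,373)), thin edge at the right (crop (267,349)) facing the dot at crop (346,323). Next I'll fit the poses.

```bash
python3 - <<'E'
from h import *
T=lambda x,y,z:pixz('top',x/3.4+140-.35,y/3.4+95-.35,z)[:2]
hc=[T(297,103,.06),T(325,359,.06),T(632,322,.06),T(597,69,.06)]
print('hob corners',np.round(hc,4)); c=np.mean(hc,0); ex=(hc[0]-hc[1])+(hc[3]-hc[2]); print('c',c,'yaw',np.arctan2(ex[1],ex[0]), [np.linalg.norm(hc[i]-hc[i-1]) for i in range(4)])
y=np.arctan2(ex[1],ex[0]);Rm=np.array([[np.cos(y),-np.sin(y)],[np.sin(y),np.cos(y)]]); print('foot',c+Rm@[-.09,.115],'dot top',T(346,323,.06))
S=lambda x,y,z:pixz('side',x/3.4+170-.35,y/3.4+120-.35,z)[:2]
print('dot side',S(273,268,.06))
sh=[S(162,48,.06),S(62,240,.06),S(293,296,.06),S(375,97,.06)]
print(np.round(sh,4),np.mean(sh,0))
a=[T(260,317,.002),T(273,382,.002)];b=[T(138,343,.025),T(155,407,.025)]
tip=np.mean(a,0);back=np.mean(b,0);print('top tip',tip,'back',back,np.linalg.norm(tip-back),np.arctan2(*(tip-back)[::-1]))
a=[S(222,367,.002),S(287,376,.002)];b=[S(201,445,.025),S(267,461,.025)]
b=[S(198,466,.0),S(264,474,.0)]
tip=np.mean(a,0);back=np.mean(b,0);print('side tip',tip,'back',back,np.linalg.norm(tip-back),np.arctan2(*(tip-back)[::-1]))
E
```

```text
hob corners [[ 0.6977  0.088 ]
 [ 0.4657  0.0612]
 [ 0.499  -0.2111]
 [ 0.7293 -0.1831]]
c [ 0.59793188 -0.06126922] yaw 0.1180056829033733 [np.float64(0.27289291002763266), np.float64(0.23352098647305378), np.float64(0.2743716512481957), np.float64(0.23200330946616632)]
foot [0.49501862 0.04233512] dot top [0.49781341 0.04274949]
dot side [0.49875767 0.04169772]
[[ 0.7313 -0.1798]
 [ 0.6975  0.0936]
 [ 0.4677  0.0642]
 [ 0.4977 -0.2056]] [ 0.59854283 -0.05687961]
top tip [0.47991789 0.11805519] back [0.45420391 0.22485814] 0.1098548083492414 -1.3345318871876148
side tip [0.48244346 0.12031096] back [0.45624157 0.22530549] 0.1082145650717069 -1.3262367655525567
```

Both cameras agree:

| Item | Value |
|---|---|
| Dot / foot | about (0.498, 0.0425) |
| Hob yaw | 0.118 |
| Wedge tip | (0.481, 0.119) |
| Wedge rear | (0.455, 0.225) |
| Wedge heading | -1.33 |

The wedge axis passes within 2 mm of the foot, so a straight push works. I'll use tool yaw 1.81 and push along tool -x with two part-open fingers. Now I'll work out the transit.

```bash
cat >> h.py <<'E'
def yaw(): 
    M=R.from_quat(r.sense()['orientation']).as_matrix(); return np.arctan2(M[1,0],M[0,0])
E
python3 - <<'E'
from h import *
s=r.sense(); p0=s['tool_pos']; y0=yaw()
a0,a1=np.arctan2(p0[1],p0[0]),np.arctan2(.265,.4455); r0,r1=np.hypot(*p0[:2]),np.hypot(.265,.4455)
N=24; y1=1.81
print(a0,a1,r0,r1,y0,(y1-y0)/N)
f=lambda t:np.array([(r0+(r1-r0)*t)*np.cos(a0+(a1-a0)*t),(r0+(r1-r0)*t)*np.sin(a0+(a1-a0)*t)])
for i in range(N):
    d=f((i+1)/N)-f(i/N); y=y0+(y1-y0)*i/N
    print(i,(100*np.array([d@[np.cos(y),np.sin(y)],d@[np.sin(y),-np.cos(y)]])).round(2))
E
```

```text
-1.283971080270787 0.5366147212772682 0.624785680443642 0.5183582255544905 0.28682495487832504 0.06346562688006979
0 [ 4.7  -0.62]
1 [ 4.66 -0.68]
2 [ 4.62 -0.73]
3 [ 4.57 -0.79]
4 [ 4.53 -0.84]
5 [ 4.49 -0.89]
6 [ 4.44 -0.95]
7 [ 4.4 -1. ]
8 [ 4.35 -1.05]
9 [ 4.3 -1.1]
10 [ 4.26 -1.14]
11 [ 4.21 -1.19]
12 [ 4.16 -1.24]
13 [ 4.11 -1.28]
14 [ 4.06 -1.33]
15 [ 4.01 -1.37]
16 [ 3.96 -1.41]
17 [ 3.91 -1.45]
18 [ 3.86 -1.49]
19 [ 3.81 -1.53]
20 [ 3.76 -1.57]
21 [ 3.71 -1.6 ]
22 [ 3.66 -1.64]
23 [ 3.6  -1.67]
```

Request:
play_rows(
  series=[
    [[4.7,-0.6,0,0,0,-0.063,30],[4.7,-0.7,0,0,0,-0.064,30],[4.6,-0.7,0,0,0,-0.063,30],[4.6,-0.8,0,0,0,-0.064,30],[4.5,-0.8,0,0,0,-0.063,30],[4.5,-0.9,0,0,0,-0.064,30],[4.4,-0.9,0,0,0,-0.063,30],[4.4,-1.0,0,0,0,-0.064,30]],
  ],
  newtons=20,
)

```text
time: 1.2
tool_pos: [0.4608, -0.3693, 0.2358]
orientation: [0.922, 0.388, 0.0, -0.0]
ft_force: [0.1, -0.5, 0.2]
grip_width: 0.0274
```

Request:
play_rows(
  series=[
    [[4.4,-1.0,0,0,0,-0.063,30],[4.3,-1.1,0,0,0,-0.064,30],[4.3,-1.1,0,0,0,-0.063,30],[4.2,-1.2,0,0,0,-0.064,30],[4.2,-1.2,0,0,0,-0.063,30],[4.1,-1.3,0,0,0,-0.064,30],[4.1,-1.3,0,0,0,-0.063,30],[4.0,-1.4,0,0,0,-0.064,30]],
  ],
)

```text
time: 2.2
tool_pos: [0.5545, -0.0383, 0.2358]
orientation: [0.795, 0.607, 0.0, -0.0]
ft_force: [1.3, 0.4, 0.4]
grip_width: 0.0272
```

Request:
play_rows(
  series=[
    [[4.0,-1.4,0,0,0,-0.063,30],[3.9,-1.4,0,0,0,-0.064,30],[3.9,-1.5,0,0,0,-0.063,30],[3.8,-1.5,0,0,0,-0.064,30],[3.8,-1.6,0,0,0,-0.063,30],[3.7,-1.6,0,0,0,-0.064,30],[3.6,-1.6,0,0,0,-0.063,30],[3.6,-1.7,0,0,0,-0.064,30]],
  ],
)

```text
time: 3.2
tool_pos: [0.4475, 0.2653, 0.2358]
orientation: [0.617, 0.787, 0.0, -0.0]
ft_force: [1.0, -0.3, 0.1]
grip_width: 0.0273
```

```bash
python3 - <<'E'
from h import *
s=r.sense(); print(s['time'],s['tool_pos'],yaw(),s['joints'].round(3),s['grip_width'])
for n in('side','wrist'):
    p,d=r.grab_frame(n); cv2.imwrite(f'pics/{n}1.png',p[:,:,::-1])
E
```

```text
3.2 [0.44749295 0.26529652 0.235835  ] 1.8129091971622047 [0.42  0.347 1.601 0.    1.193 0.178] 0.02733296716248106
```

View pics/side1.png

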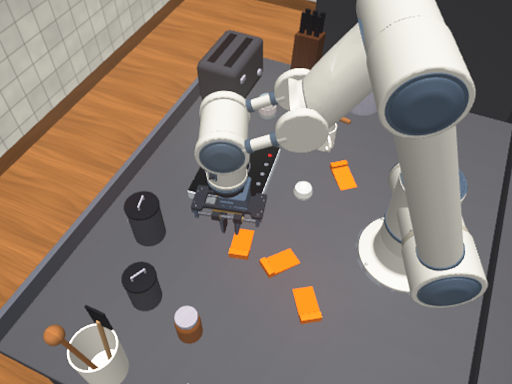

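View pics/wrist1.png

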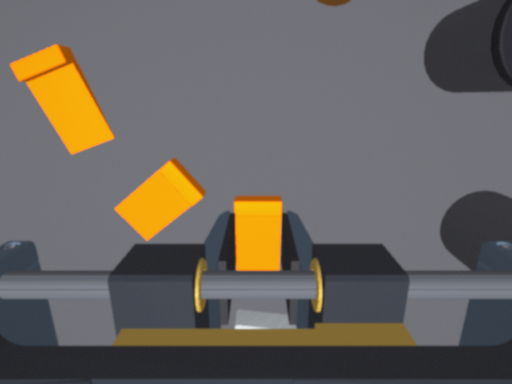

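The wrist view shows the wedge straight between the fingers, with its heel top at (258,205) and square to the tool. I'll measure the wedge rear from the wrist depth.

```bash
python3 - <<'E'
from h import *
print(r.get_calibration('wrist')['origin'])
for u,v,z in [(235,197,.025),(282,197,.025),(235,216,.025),(282,216,.025)]: print(u,v,pixz('wrist',u,v,z).round(4))
p,d,W=cloud('wrist'); print(W[205,258],W[240,258],d[205,258])
cv2.imwrite('pics/wc.png',cv2.resize(p[180:300,180:340,::-1],None,fx=5,fy=5))
E
```

```text
[0.4264879  0.34693142 0.3847692 ]
235 197 [0.4274 0.2251 0.025 ]
282 197 [0.4833 0.2391 0.025 ]
235 216 [0.4329 0.2008 0.025 ]
282 216 [0.4898 0.215  0.025 ]
[0.45723702 0.22184496 0.02492801] [0.47083029 0.16726098 0.00713594] 0.38168743
```

View pics/wc.png

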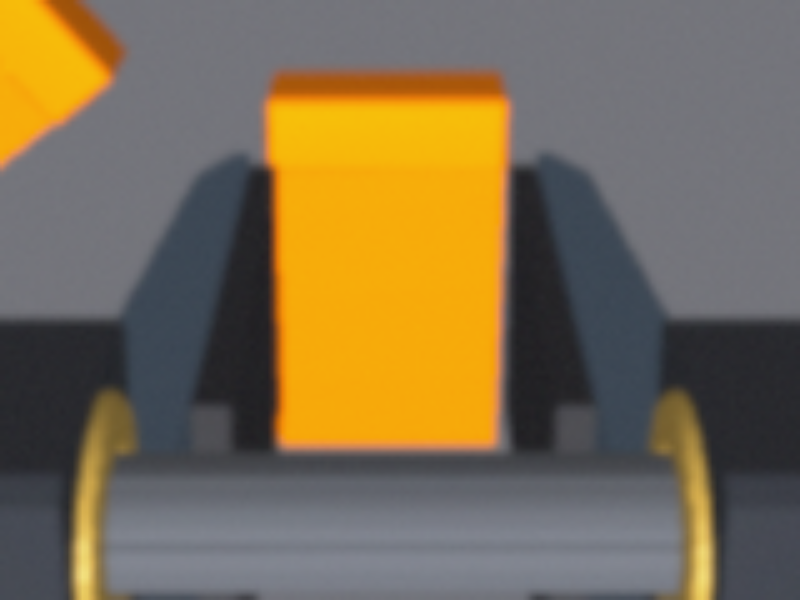

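The rear face is centred on the tool axis, about 38 mm ahead of the TCP, so it is clear for the descent.

Request:
play_rows(
  series=[
    [[0,0,4,0,0,0,30],[0,0,5,0,0,0,30],[0,0,5,0,0,0,30],[0,0,4,0,0,0,30],[0,0,2,0,0,0,30],[0,0,0.7,0,0,0,30],[0,0,0,0,0,0,30],[0,0,0,0,0,0,30]],
  ],
)

```text
time: 4.35
tool_pos: [0.4488, 0.2643, 0.0298]
orientation: [0.617, 0.787, 0.001, 0.0]
ft_force: [-0.0, 0.2, 0.5]
grip_width: 0.0274
```

Request:
play_rows(
  series=[
    [[-0.5,0,0,0,0,0,30],[-0.5,0,0,0,0,0,30],[-0.4,0,0,0,0,0,30],[-0.4,0,0,0,0,0,30],[-0.4,0,0,0,0,0,30],[0,0,0,0,0,0,30]],
  ],
)

```text
time: 5.1
tool_pos: [0.4535, 0.2426, 0.0289]
orientation: [0.618, 0.787, -0.0, -0.0]
ft_force: [0.1, -0.4, -0.2]
grip_width: 0.0275
```

```bash
python3 - <<'E'
from h import *
s=r.sense(); print(s['time'],s['tool_pos'],yaw(),s['ft_force'])
for n in('side','wrist'):
    p,d=r.grab_frame(n); cv2.imwrite(f'pics/{n}2.png',p[:,:,::-1])
p=cv2.imread('pics/side2.png');cv2.imwrite('pics/side2c.png',cv2.resize(p[120:290,170:340],None,fx=3.4,fy=3.4))
E
```

```text
5.1 [0.45345473 0.24255036 0.02888979] 1.8104420650317117 [ 0.11338381 -0.40300516 -0.23690717]
```

View pics/side2c.png

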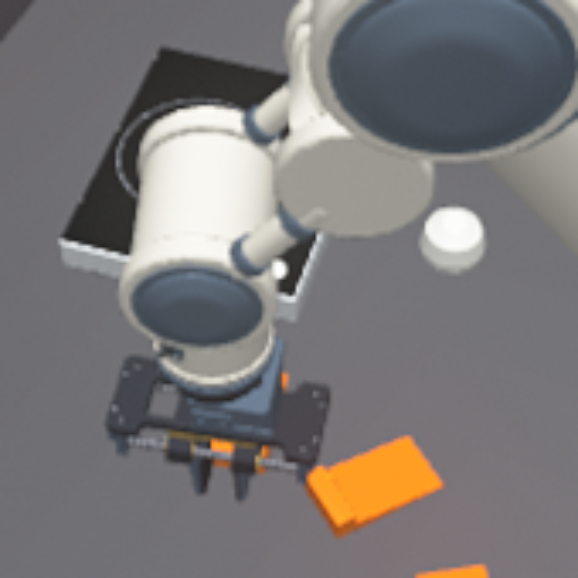

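View pics/wrist2.png

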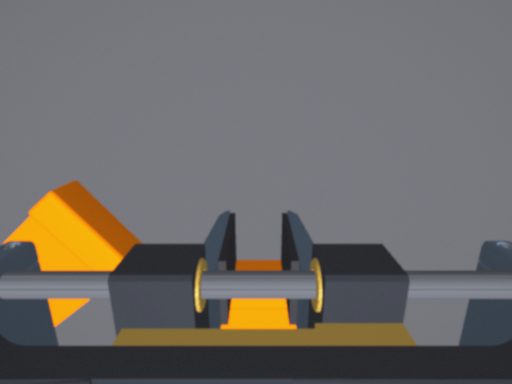

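The fingers are about at contact: the wrist view shows the heel between the tips at (258,265). The foot should meet the ramp after 83 to 125 mm of travel. I'll push the first 75 mm briskly and then go slowly, watching the force.

Request:
play_rows(
  series=[
    [[-0.3,0,0,0,0,0,30],[-0.5,0,0,0,0,0,30],[-0.6,0,0,0,0,0,30],[-0.6,0,0,0,0,0,30],[-0.6,0,0,0,0,0,30],[-0.6,0,0,0,0,0,30],[-0.5,0,0,0,0,0,30],[-0.3,0,0,0,0,0,30]],
  ],
)

```text
time: 6.2
tool_pos: [0.463, 0.2037, 0.0289]
orientation: [0.617, 0.787, 0.0, 0.0]
ft_force: [-0.3, 0.6, -0.4]
grip_width: 0.0272
```

```bash
python3 - <<'E'
from h import *
s=r.sense(); print(s['time'],s['tool_pos'],yaw(),s['ft_force'])
p,d,W=cloud('wrist'); cv2.imwrite('pics/w3.png',p[:,:,::-1])
p,d=r.grab_frame('top'); cv2.imwrite('pics/t3.png',cv2.resize(p[95:265,140:340,::-1],None,fx=3.4,fy=3.4))
E
```

```text
6.2 [0.46302643 0.20365307 0.02894756] 1.8105677914346432 [-0.29130145  0.64072527 -0.41368163]
```

View pics/w3.png

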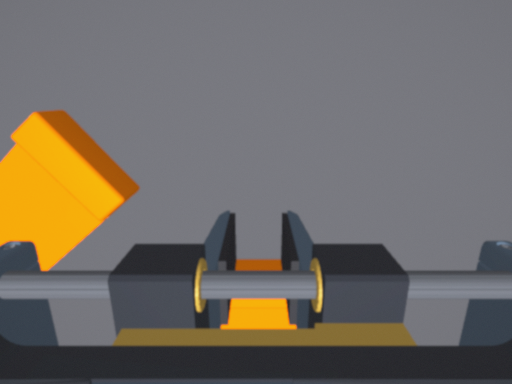

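View pics/t3.png

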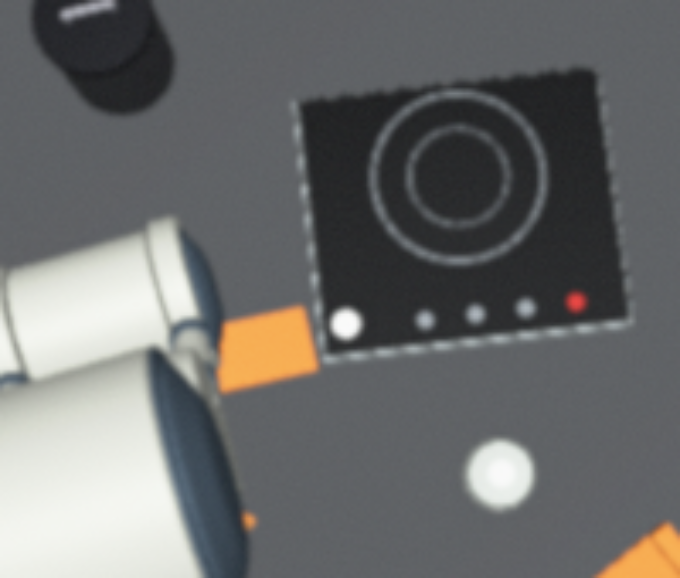

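The tip is now at the hob's edge, with corners at crop (304,307) and (318,372). I'll check the lateral line to the foot before it goes under.

```bash
python3 - <<'E'
from h import *
T=lambda x,y,z:pixz('top',x/3.4+140-.35,y/3.4+95-.35,z)[:2]
a,b=T(304,307,.002),T(318,372,.002); tip=(a+b)/2; e=b-a; print(a,b,tip,np.linalg.norm(e)); n=e/np.linalg.norm(e); print('axis heading from edge',np.arctan2(n[1],n[0])-0, 'from sides', np.arctan2(*(T(304,307,.002)-T(222,325,.011))[::-1]),np.arctan2(*(T(318,372,.002)-T(222,392,.011))[::-1]))
u=np.array([np.cos(-1.33),np.sin(-1.33)]); f=np.array([.498,.0425]); d=f-tip; print('along',d@u,'lat',d@[-u[1],u[0]])
t=r.sense()['tool_pos'][:2]; d=f-t; print('tool->foot along',d@u,'lat',d@[-u[1],u[0]])
E
```

```text
[0.51949829 0.08367633] [0.45904392 0.0702745 ] [0.48927111 0.07697542] 0.06192204545563221
axis heading from edge -2.9234357381915315 from sides -1.3353607913345202 -1.3537099352459165
along 0.035562375697649765 lat 0.0002554874473785374
tool->foot along 0.1649040094059519 lat -0.004438969303202742
```

The lateral error is about 0. The tip is 36 mm short of the foot spot, so ramp contact comes in another 40 to 82 mm.

Request:
play_rows(
  series=[
    [[-0.3,0,0,0,0,0,30],[-0.5,0,0,0,0,0,30],[-0.5,0,0,0,0,0,30],[-0.5,0,0,0,0,0,30],[-0.5,0,0,0,0,0,30],[-0.5,0,0,0,0,0,30],[-0.5,0,0,0,0,0,30],[-0.2,0,0,0,0,0,30]],
  ],
)

```text
time: 7.3
tool_pos: [0.4713, 0.1697, 0.0289]
orientation: [0.617, 0.787, -0.0, -0.0]
ft_force: [-0.9, 1.1, 1.0]
grip_width: 0.0273
```

Request:
play_rows(
  series=[
    [[-0.2,0,0,0,0,0,30],[-0.2,0,0,0,0,0,30],[-0.2,0,0,0,0,0,30],[-0.2,0,0,0,0,0,30]],
  ],
)

```text
time: 7.8
tool_pos: [0.4732, 0.1621, 0.0289]
orientation: [0.617, 0.787, -0.0, 0.0]
ft_force: [-0.7, 0.9, 1.6]
grip_width: 0.0275
```

Request:
play_rows(
  series=[
    [[-0.2,0,0,0,0,0,30],[-0.2,0,0,0,0,0,30],[-0.2,0,0,0,0,0,30],[0,0,0,0,0,0,30]],
  ],
)

```text
time: 8.3
tool_pos: [0.4746, 0.1562, 0.0289]
orientation: [0.617, 0.787, -0.0, 0.0]
ft_force: [0.2, 0.3, 0.5]
grip_width: 0.0274
```

Request:
play_rows(
  series=[
    [[-0.2,0,0,0,0,0,30],[-0.2,0,0,0,0,0,30],[-0.2,0,0,0,0,0,30],[0,0,0,0,0,0,30]],
  ],
)

```text
time: 8.8
tool_pos: [0.4761, 0.1504, 0.0289]
orientation: [0.617, 0.787, 0.0, 0.0]
ft_force: [-0.2, 0.2, 0.4]
grip_width: 0.0272
```

Request:
play_rows(
  series=[
    [[-0.2,0,0,0,0,0,30],[-0.2,0,0,0,0,0,30],[-0.2,0,0,0,0,0,30],[0,0,0,0,0,0,30]],
  ],
)

```text
time: 9.3
tool_pos: [0.4775, 0.1446, 0.0289]
orientation: [0.617, 0.787, -0.0, 0.0]
ft_force: [0.2, 0.9, -0.6]
grip_width: 0.0271
```

Request:
play_rows(
  series=[
    [[-0.2,0,0,0,0,0,30],[-0.2,0,0,0,0,0,30],[-0.2,0,0,0,0,0,30]],
  ],
)

```text
time: 9.68
tool_pos: [0.4789, 0.1388, 0.0289]
orientation: [0.617, 0.787, 0.0, -0.0]
ft_force: [-0.8, 3.0, 0.7]
grip_width: 0.0272
```

Request:
play_rows(
  series=[
    [[-0.1,0,0,0,0,0,30],[-0.1,0,0,0,0,0,30]],
  ],
)

```text
time: 9.93
tool_pos: [0.4792, 0.1372, 0.0289]
orientation: [0.617, 0.787, 0.0, -0.0]
ft_force: [-1.2, 7.9, 1.6]
grip_width: 0.0274
```

Request:
play_rows(
  series=[
    [[-0.1,0,0,0,0,0,30],[-0.1,0,0,0,0,0,30]],
  ],
)

```text
time: 10.18
tool_pos: [0.4795, 0.1356, 0.0289]
orientation: [0.618, 0.787, 0.0, -0.0]
ft_force: [-2.8, 13.3, 2.4]
grip_width: 0.0273
```

The force rose to 13 N within 3 mm, so the ramp is snug under the foot. I'll back off and look.

Request:
play_rows(
  series=[
    [[0.2,0,0,0,0,0,30],[0.5,0,0,0,0,0,30],[1,0,0,0,0,0,30],[1,0,0,0,0,0,30],[0.5,0,0,0,0,0,30],[0,0,0,0,0,0,30]],
  ],
)

```text
time: 10.92
tool_pos: [0.4721, 0.1666, 0.0289]
orientation: [0.617, 0.787, 0.0, 0.0]
ft_force: [-0.6, -0.8, -0.4]
grip_width: 0.0273
```

Request:
play_rows(
  series=[
    [[0,0,-3,0,0,0,0],[0,0,-4,0,0,0,0],[0,0,-3,0,0,0,0],[0,0,0,0,0,0,0]],
  ],
)

```text
time: 11.42
tool_pos: [0.4734, 0.1662, 0.1308]
orientation: [0.617, 0.787, 0.001, 0.001]
ft_force: [-0.2, -0.1, -1.2]
grip_width: 0.0003
```

```bash
python3 - <<'E'
from h import *
s=r.sense(); print(s['time'],s['tool_pos'],yaw(),s['ft_force'],s['grip_width'])
for n in('top','side'):
    p,d,W=cloud(n)
    cr=p[95:265,140:340] if n=='top' else p[120:290,170:340]
    cv2.imwrite(f"pics/{n}_c4.png",cv2.resize(cr[:,:,::-1],None,fx=3.4,fy=3.4,interpolation=cv2.INTER_CUBIC))
E
```

```text
11.425 [0.47335589 0.16616615 0.13078552] 1.8106462357499948 [-0.16288858 -0.08002436 -1.18193887] 0.0003193092972996159
```

View pics/top_c4.png

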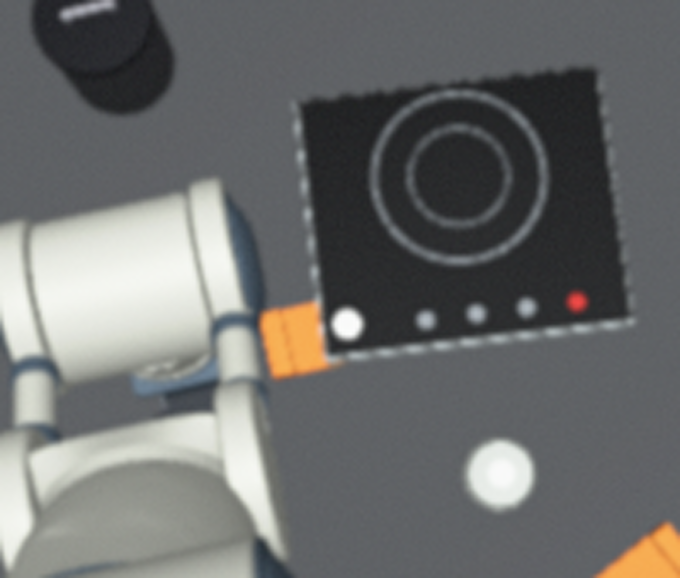

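View pics/side_c4.png

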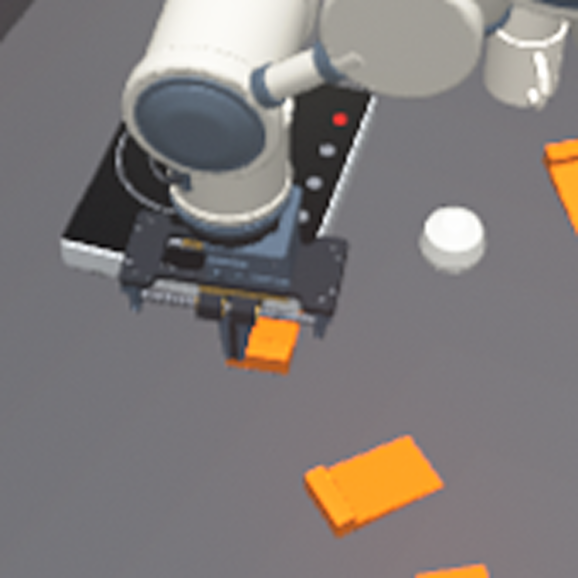

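The top view shows the hob essentially unmoved, with the dot at crop (347,324) against (346,323) before. The wedge heel is at (278,343), mostly under the hob's left side. Moving over the dot with shut fingers.

Request:
play_rows(
  series=[
    [[-1.3,0,0,0,0,0,0],[-2.5,-0.1,0,0,0,0,0],[-3,-0.2,0,0,0,0,0],[-3,-0.1,0,0,0,0,0],[-2,-0.1,0,0,0,0,0],[-0.8,0,0,0,0,0,0],[0,0,0,0,0,0,0],[0,0,0,0,0,0,0]],
  ],
)

```text
time: 12.52
tool_pos: [0.497, 0.043, 0.1287]
orientation: [0.617, 0.787, -0.0, -0.0]
ft_force: [-0.8, 0.8, -1.0]
grip_width: 0.0003
```

Request:
play_rows(
  series=[
    [[0,0,1.3,0,0,0,0],[0,0,1.3,0,0,0,0],[0,0,1,0,0,0,0],[0,0,0.4,0,0,0,0],[0,0,0,0,0,0,0],[0,0,0,0,0,0,0]],
  ],
)

```text
time: 13.28
tool_pos: [0.4975, 0.0425, 0.0892]
orientation: [0.617, 0.787, 0.0, 0.0]
ft_force: [0.1, -0.1, 0.4]
grip_width: 0.0003
```

```bash
python3 - <<'E'
from h import *
s=r.sense(); print(s['time'],s['tool_pos'],s['ft_force'])
p,d,W=cloud('wrist'); cv2.imwrite('pics/w5.png',p[:,:,::-1])
E
```

```text
13.275 [0.49750947 0.04250937 0.08917816] [ 0.09773925 -0.06438013  0.42555503]
```

View pics/w5.png

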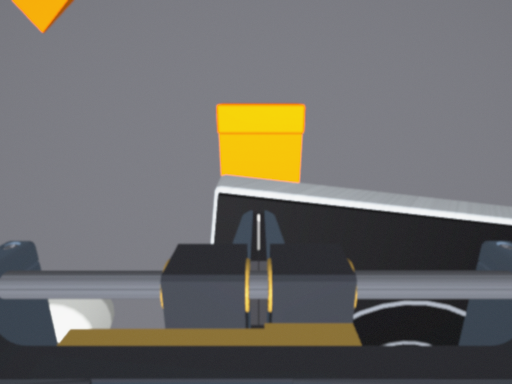

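The wrist view shows the wedge seated under the corner, heel at (260,118), and the fingertips over the dot. Pressing slowly now.

Request:
play_rows(
  series=[
    [[0,0,0.2,0,0,0,0],[0,0,0.2,0,0,0,0],[0,0,0.1,0,0,0,0],[0,0,0.1,0,0,0,0]],
  ],
)

```text
time: 13.82
tool_pos: [0.4973, 0.0425, 0.0828]
orientation: [0.617, 0.787, 0.0, -0.0]
ft_force: [-0.4, 0.5, -0.6]
grip_width: 0.0008
```

Request:
play_rows(
  series=[
    [[0,0,0.1,0,0,0,0],[0,0,0,0,0,0,0]],
  ],
)

```text
time: 14.08
tool_pos: [0.4973, 0.0425, 0.0822]
orientation: [0.617, 0.787, 0.0, 0.0]
ft_force: [-2.3, -0.1, 9.5]
grip_width: 0.0007
```

Request:
play_rows(
  series=[
    [[0,0,0.05,0,0,0,0],[0,0,0,0,0,0,0]],
  ],
)

```text
time: 14.32
tool_pos: [0.4973, 0.0425, 0.0821]
orientation: [0.617, 0.787, 0.0, 0.0]
ft_force: [-4.5, 0.7, 19.6]
grip_width: 0.0011
```

The corner is firm: 20 N moved it only about 0.1 mm, with the fingertips at 60 mm. Easing back to about 10 N and holding.

Request:
play_rows(
  series=[
    [[0,0,-0.04,0,0,0,0],[0,0,0,0,0,0,0],[0,0,0,0,0,0,0],[0,0,0,0,0,0,0],[0,0,0,0,0,0,0],[0,0,0,0,0,0,0]],
  ],
)

```text
time: 15.08
tool_pos: [0.4973, 0.0425, 0.0822]
orientation: [0.617, 0.787, 0.0, 0.0]
ft_force: [-3.2, -0.9, 10.9]
grip_width: 0.0007
```

```bash
python3 - <<'E'
from h import *
p,d,W=cloud('top')
s=r.sense(); print(s['time'],s['tool_pos'],s['ft_force'])
cv2.imwrite("pics/t6.png",cv2.resize(p[95:265,140:340,::-1],None,fx=3.4,fy=3.4,interpolation=cv2.INTER_CUBIC))
# glass plane fit (hob frame interior), unoccluded
y=.118;q=(W[...,:2]-np.array([.598,-.06]))@np.array([[np.cos(y),-np.sin(y)],[np.sin(y),np.cos(y)]])
m=(abs(q[...,0])<.105)&(abs(q[...,1])<.125)&(abs(W[...,2]-.06)<.012)
A=W[m]; B=np.c_[A[:,:2],np.ones(len(A))]; k=np.linalg.lstsq(B,A[:,2],rcond=None)[0]; print(len(A),k[:2],'tilt',np.hypot(*k[:2]), 'z at dot',k@[.498,.0425,1],'rms',(B@k-A[:,2]).std())
# worktop reference
g=(abs(W[...,2])<.015)&(abs(W[...,0]-.5)<.35)&(abs(W[...,1])<.4); A=W[g];B=np.c_[A[:,:2],np.ones(len(A))]; print(np.linalg.lstsq(B,A[:,2],rcond=None)[0])
E
```

```text
15.125 [0.49727719 0.04252378 0.08222191] [-2.87499339  0.10697861 11.42842719]
3932 [0.0023838  0.00121083] tilt 0.0026736916134953745 z at dot 0.061358474600592856 rms 0.0028474386889144475
[-0.00043622 -0.00068219  0.00148423]
```

View pics/t6.png

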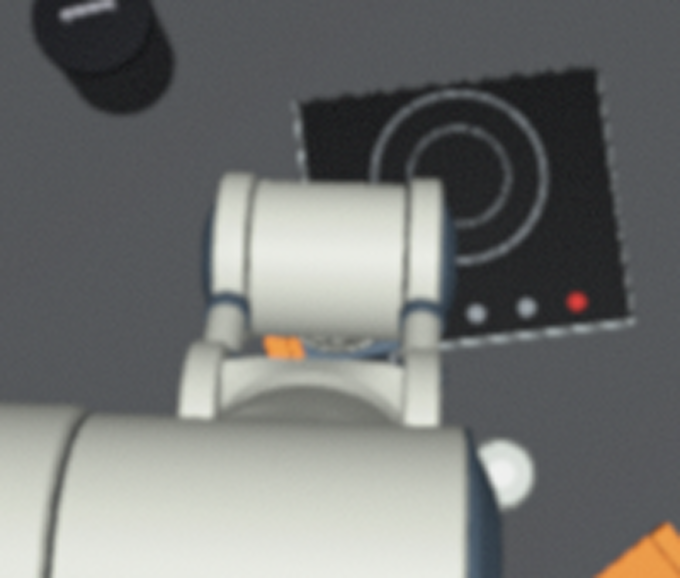

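The press is steady at about 11 N, the tilt is about 0.003 rad, and the top view shows the hob in place. Handing in.

```bash
python3 -c "
from rig import r
print(r.close_job())"
```

```text
the job is handed in; nothing more can be done
None
```

I pushed the farthest orange wedge, thin end first, under the short foot until the push force rose to 13 N. I then backed the fingers off the wedge, pressed the white dot with shut fingers, and handed the job in at about 15 s while still holding that press. No verdict was reported.

Last checks:
- **Press:** about 11 N, steady, at (0.497, 0.043), within about 1 mm of the dot as measured.
- **Firmness:** raising the press to 20 N moved the corner only about 0.1 mm, with the fingertips at about 60 mm height.
- **Level:** the depth fit gives a tilt of about 0.003 rad against the 0.012 rad limit. The fit is noisy (rms 2.8 mm), so it shows level only roughly.
- **Hob position:** it moved no more than about 1 mm in the top view.
- **Wedge:** its tip is about 34 mm past the foot spot, worked out from tool travel because the tip is hidden under the hob. The wedge is not touched by the fingers. The force on it was not measured directly.
- **Side load:** the wrist also read about 3 N sideways during the press.

None of the checks failed or disagreed.

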